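# Move the board carrier from its parking dock to the microscope stage

## Task

Press the release button of the dock that holds the board carrier so that it springs loose, draw the carrier straight out of its dovetail and lift it off, keeping it level. Then set it, the same way round, on the front of the empty stage dock, slide it in until the catch clicks and holds it, and let go. Work by feel and gently: the click may come a centimetre or so sooner or later than expected, never push the carrier or the button harder than about 20 N, and leave the other things on the bench where they are.

Things in the scene. Friction and masses are not known exactly. Their poses are not given: they have to be found in the camera images.
- carrier: Aluminium board carrier, 240 to 390 g, latched in the parking dock at the start. Origin: centre of the underside of its dovetail foot; z up, x = the way it slides in. Foot 80 long (x), 13 high, 60 wide at the bottom, sides leaning in 30 degrees; underneath a 24 wide groove, closed at the rear 10 by a striker bar. Deck 84 (x) x 76 (y), top at z = 17, two low circuit boards to z = 21.
- carrier_rib (a point): Centre of the top of the carrier's grip rib, 49 above the carrier's origin. The rib stands on mid deck, 40 long (x), 14 thick (y), 32 high. Grip it across y with the fingertips 23 to 28 above the carrier's origin.
- park: Parking dock, a fixed slideway. Origin on the table, mid channel, at the mouth of the rails; x = sliding-in direction (away from the robot, within 0.3 rad), z up. Floor at z = 16, 104 wide. Open apron x = -120 to -28; flared mouth x = -28 (76 wide) to 0 (62 wide), walls 8 high; dovetail rails x = 0 to 95, 12 high, 1.5 play each side. The carrier lifts out freely only with its origin at x < -45.
- park_home (a point): Where the carrier's origin sits while latched in the parking dock: x = 50, z = 16 in the dock's frame, carrier parallel to the dock. A spring ejector holds it against the catch with 5 N. Once the catch is pressed fully, the ejector drives it out by about 18 (to x = 32 or a little less); it stays there, still under the rails, and slides out with 1 to 3 N.
- park_button (a point): Centre of the top of the parking dock's release button: round, black, 24 across, top 34 above the table when up, 12 above its grey housing, at x = 8, y = +73 (left of the channel) in the dock's frame. Press straight down: 7 travel, 2 N to start, 4 to 6 N fully down, then a hard stop. It pulls the catch nose down.
- park_catch (a joint): Depth the parking dock's catch and button are pressed down: 0 up, 0.007 m fully down.
- stage: Stage dock (fixed), empty at the start: same slideway, sizes, origin and axes as the parking dock, and in addition a steel column 170 high, 22 thick (with a black collar) at its far end, x = 165. Ejector 2 N rising to 5 N over the last 18 before the click; catch ramp some 4 N more over the last 10.
- stage_mouth (a point): Start of the stage's rails, mid channel, on the slideway floor: x = 0, z = 16 in the stage's frame.
- stage_apron (a point): Point on the stage's open apron, x = -75, z = 16 in the stage's frame: set the carrier down here (its origin on this point, its x along the stage's x: turned end for end it would not latch), then slide it along the stage's +x.
- stage_home (a point): Nominal place of the carrier's origin when clicked home, x = 50, z = 16 in the stage's frame. The true place is adjusted anew each time, x = 36 to 64, and the ejector, catch, button and stop shift along with it. At the click the catch nose springs up behind the carrier; 2 further on is a stiff stop (12 N per mm). Push until the force rises firmly above the 10 to 12 N of ejector and catch.
- stage_catch (a joint): Depth the stage dock's catch is pressed down: 0 up, 0.007 m fully down. 0 when clicked home, and also before the carrier reaches it; about 0.006 while the carrier's striker bar rides over it.
- stage_ejector (a joint): Compression of the stage dock's ejector: 0 when free, 0.018 m when the carrier is latched home, 0.020 when it touches the stop.
- stage_stop (a joint): Compression of the stage dock's end stop: 0 when free, 0.001 m per 12 N.
- screw_jar: Bystander: small glass jar, 36 across, 45 high, between the docks. Origin under its centre.
- driver: Bystander: screwdriver, 150 long, lying between the robot and the docks.
- loupe: Bystander: black loupe, 38 across, 42 high, beyond the docks. Origin under its centre.
- solvent: Bystander: amber bottle, 54 across, 130 high, on the right. Origin under its centre.
- parts_tray: Bystander: grey divided tray, 140 x 180, 25 high, on the left. Origin under its centre.
- spare_board: Bystander: bare circuit board, 100 x 70, lying on the right. Origin under its centre.
- gauge_block: Bystander: steel block, 50 x 30 x 20, on the left. Origin under its centre.
There are look-alikes about, which are no part of the job. Of the things that look like the carrier, the largest one is meant.

How it is judged:
By the outcome, as a careful person would: the job done as asked, in the order asked, and still so for the second after the job is handed in, with the robot touching nothing.
It also fails if it takes over 64 s, if anything falls off the work surface, if the arm or the gripper's body presses on something with over 40 N, if the wrist force passes 120 N, or if a joint passes its speed limit or range.

## Robot

A 6-joint arm with a two-finger parallel gripper is mounted at the origin on the work surface. World frame = base frame: x ahead of the robot, y to its left, z up, the work surface at z = 0. Lengths are in mm, angles in rad, forces in N, time in s.
With the tool pointing down it reaches from about 325 to 850 mm from the base axis. Payload 15.5 kg.
Tool frame: the origin (TCP) lies midway between the tips of the shut fingers; the grasp point (between the pads) lies 19 mm behind it (manip.grasp_offset is the distance from the TCP to the grasp point, in mm); z points along the fingers, x is the direction in which the jaws open and shut, and the axes are right-handed (so a half turn about z gives the same grasp; the last joint's range is limited). The gripper opens to 91 mm and grips with 3 to 60 N. Pads are 32 mm wide; open, the fingers measure 118 mm over their backs; the gripper's body (76 mm by 178 mm) begins 60 mm behind the grasp point.
Start: joints at [-1.238, 0.494, 1.345, -0, 1.302, -0.096], TCP at [259.295, -568.676, 213.915] pointing down, gripper open.
Joint ranges: [-2.91, 2.91], [-0.82, 2.16], [0.22, 2.67], [-1.22, 4.37], [0.12, 2.79], [-3.08, 3.08]. Speed limits (rad/s): [1.89, 1.89, 2.57, 3.01, 3.01, 3.01].

## Interface

Orientations are given as a unit quaternion [x, y, z, w].
In Python, from bench import manip gives the robot as it stands. The module is installed in compiled form; this text tells all that it offers.
- The arm moves only by the shell command python3 -m creep 'ROWS' [FORCE]. ROWS is a JSON object of lists of equal length, an entry for each row: "grip": the closure, from 0 (fully open) to 1 (shut); "offset": the shift along the tool's x, y, z in m, a list of three; "delta_rot": the turn, a rotation vector about the tool's x, y, z in rad, a list of three. A call has exactly 8 rows; each row is the pose to reach, as a shift and turn from the pose commanded when the call began, along the tool's axes at that moment; what a row does not reach only later rows make up. A row lasts 1/12 s, in which the tool goes at most 41.7 mm and 7.16 degrees, less where a joint would pass 70% of its speed; a pose out of reach is approached as far as the arm can. A call with a gripper value outside its range is refused whole. The fingers move at their own pace and stop on an object; FORCE is the grip in N (left out, the last holds). Time passes only in rows, so rows that repeat a pose let the fingers close, or fill a call up. It gives the time, the measured TCP pose, the force and the opening at its end, in the units of the state.
- manip.state(): the state, without advancing time (a new reading comes with each control period).
- manip.snapshot(name): name is "scene" or "top"; returns a dict with "image" (384x512x3 uint8, blue, green, red), "fx", "fy", "cx", "cy" (pixels), "world_to_cam" (4x4, takes a point from world to camera coordinates). Camera axes: x right, y down, z forward; pixel columns grow to the right and rows downward; lengths in mm; the calibration is good to about 2 mm. A picture is of the moment at which its call begins. There is no depth.
- manip.close_job(): hands the job in, once; it reports no verdict.
The state is a dict: "time_s": time; "joint_pos": joint angles; "qd": joint speeds; "joint_efforts": joint torques, N m; "position": TCP position; "tcp_rot": TCP orientation; "ft_force": force on the tool from outside, world axes, zero at the start; "ft_torque": the same for the moment, N m; "grip_width": opening from 0.0 (shut) to 1.0 (fully open).
Only numpy, scipy, OpenCV 4.12 (cv2) and the standard library are available. Lean on these libraries where they do the work, as an engineer would, in place of code of your own. Each camera call takes 0.05 s, during which the arm holds its last target. There are 200 camera calls.

## Working session

There is one attempt and no reset: what is moved stays moved. The work goes in short steps, Python scripts to look and compute and a shell command to move; the robot and the scene stay as the last step left them, time stands still between calls to the robot, and variables do not carry over. Pictures are saved under pics/ and viewed, about 8 in all and at most 12, crops included, and the job is handed in when it is done.

```bash
mkdir -p pics; python3 - <<'E'
from bench import manip
import cv2,pickle
for n in("scene","top"):
    s=manip.snapshot(n);pickle.dump(s,open(n+".pkl","wb"));cv2.imwrite(f"pics/{n}0.png",s["image"])
    print(n,s["fx"],s["cx"],s["cy"],s["world_to_cam"])
print(manip.state(),manip.grasp_offset)
E
```

```text
scene 401.1618613844232 259.1554271733393 192.2295724086698 [[ 7.19674761e-01  6.94067754e-01 -1.83899697e-02 -4.07542754e+02]
 [ 5.13259076e-01 -5.49659317e-01 -6.59120442e-01 -2.23827512e+02]
 [-4.67582463e-01  4.64913528e-01 -7.51812511e-01  1.46637046e+03]
 [ 0.00000000e+00  0.00000000e+00  0.00000000e+00  1.00000000e+00]]
top 411.3130470510214 253.7223856711134 199.05236392922416 [[ 2.19193974e-02 -9.99751632e-01  4.02674296e-03 -4.74867041e+00]
 [-9.86390100e-01 -2.22825877e-02 -1.62905057e-01  5.62320773e+02]
 [ 1.62954323e-01 -4.01158693e-04 -9.86633533e-01  1.42682129e+03]
 [ 0.00000000e+00  0.00000000e+00  0.00000000e+00  1.00000000e+00]]
{'time_s': 0.1, 'joint_pos': array([-1.23850755e+00,  4.94119117e-01,  1.34604695e+00,  4.57408368e-06,
        1.30252516e+00, -9.54563270e-02]), 'qd': array([-4.80191599e-04, -7.02020207e-04, -5.06325104e-04, -4.99070353e-05,
       -1.08699461e-03, -5.76768164e-04]), 'joint_efforts': array([-8.35867177e-04, -8.80246782e+01, -3.82545018e+01,  7.07915146e-02,
        4.83552378e-02, -2.63420918e-05]), 'position': array([ 259.18056882, -568.35417256,  213.40663017]), 'tcp_rot': array([ 8.41076272e-01, -5.40916263e-01, -4.30205078e-04, -3.41529782e-04]), 'ft_force': array([ 0.37252389, -0.02834637,  0.04531202]), 'ft_torque': array([-0.02497418,  0.01073675, -0.0196252 ]), 'grip_width': 1.001611420596632} 18.8
```

View pics/scene0.png

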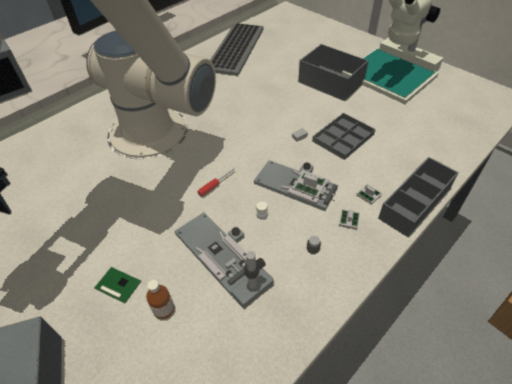

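View pics/top0.png

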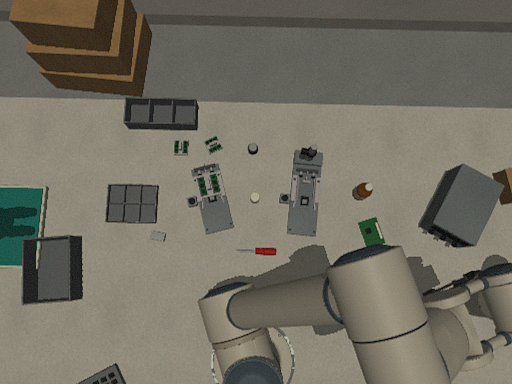

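The parking dock with the carrier is at top px (210,195). The stage, with its column, is at (305,190). The carrier look-alikes are small boards at (181,147) and (214,144). The largest, in the dock at about (208,183), is the one meant. I'll confirm that in an enlarged crop.

```bash
python3 - <<'E'
import cv2
i=cv2.imread("pics/top0.png")[135:245,175:330]
cv2.imwrite("pics/crop1.png",cv2.resize(i,None,fx=5,fy=5,interpolation=cv2.INTER_CUBIC))
i=cv2.imread("pics/scene0.png")[150:310,170:390]
cv2.imwrite("pics/crop2.png",cv2.resize(i,None,fx=3.6,fy=3.6,interpolation=cv2.INTER_CUBIC))
E
```

```text
(no output)
```

View pics/crop1.png

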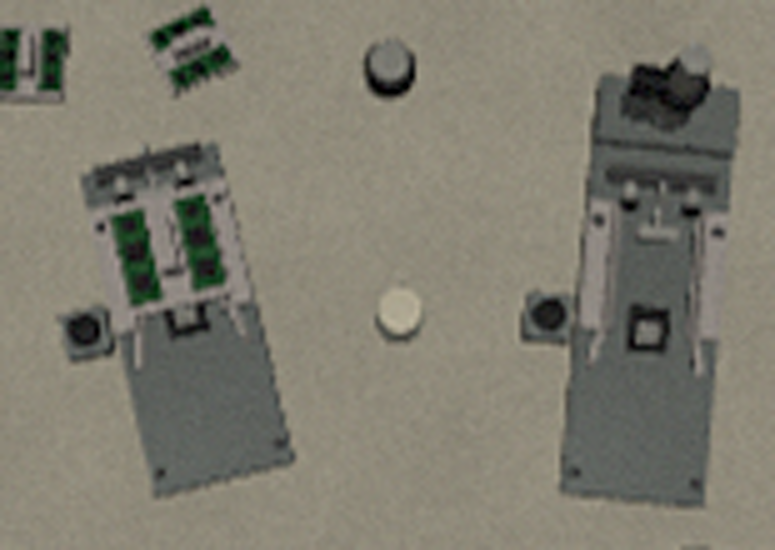

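View pics/crop2.png

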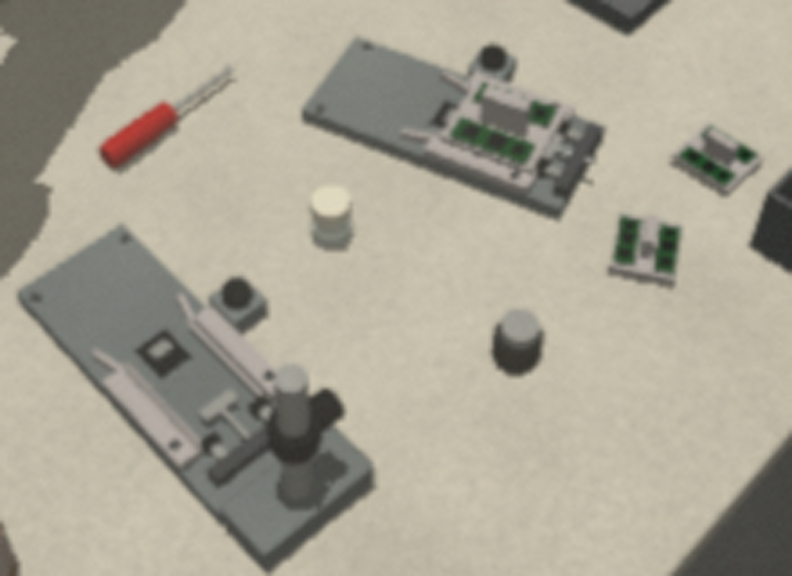

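Both crops show the full-size carrier with its rib and two boards latched in the left dock. In crop1 its centre is near (165,245) and the button at (85,330). The small ones at (30,60) and (190,50) are look-alikes. The stage is empty, with its button at (549,314). Next I'll fit the dock poses from both views.

```bash
cat > h.py <<'E'
import numpy as np,cv2,pickle
from scipy.optimize import least_squares
S={n:pickle.load(open(n+".pkl","rb")) for n in("scene","top")}
def proj(n,P):
    s=S[n];P=np.atleast_2d(P);c=P@s["world_to_cam"][:3,:3].T+s["world_to_cam"][:3,3]
    return np.c_[s["fx"]*c[:,0]/c[:,2]+s["cx"],s["fy"]*c[:,1]/c[:,2]+s["cy"]]
def pose(q,L):
    L=np.atleast_2d(L).astype(float);c,s=np.cos(q[2]),np.sin(q[2])
    return np.c_[q[0]+c*L[:,0]-s*L[:,1],q[1]+s*L[:,0]+c*L[:,1],L[:,2]]
def un(n,p): 
    p=np.array(p,float)
    return (p+.5)/5-.5+[175,135] if n=="top" else (p+.5)/3.6-.5+[170,150]
def cr(n,p): return (p-[175,135]+.5)*5-.5 if n=="top" else (p-[170,150]+.5)*3.6-.5
E
cat > fit.py <<'E'
from h import *
L=[[-120,52,16],[-120,-52,16],[8,73,34]]
C={"park":dict(top=[(155,496),(295,462),(85,329)],scene=[(357,38),(303,110),(492,57)]),
"stage":dict(top=[(562,493),(704,506),(549,313)],scene=[(122,228),(20,293),(237,291)])}
im={"top":cv2.imread("pics/crop1.png"),"scene":cv2.imread("pics/crop2.png")}
Q={}
for d,c in C.items():
    def f(q,ns=("top","scene")): return np.concatenate([(proj(n,pose(q,L))-[un(n,p) for p in c[n]]).ravel() for n in ns])
    for ns in [("top","scene"),("top",),("scene",)]:
        r=least_squares(f,[600,0,0],args=(ns,),loss="soft_l1");print(d,ns,r.x.round(3),f(r.x,ns).round(1))
        if len(ns)==2:Q[d]=r.x
    q=Q[d]
    for n in im:
        segs=[([-120,52,16],[-120,-52,16]),([-120,52,16],[95,52,16]),([-120,-52,16],[95,-52,16])]
        for s in(1,-1): segs+=[([-28,38*s,24],[0,31*s,24]),([0,31*s,28],[0,52*s,28]),([95,52*s,28],[0,52*s,28])]
        if d=="park":
            segs+=[([8,a,33],[8,b,33]) for a,b in[(38,-38)]]+[([92,-38,33],[92,38,33]),([8,38,33],[92,38,33]),([8,-38,33],[92,-38,33])]
            for z in(65,33):segs+=[([30,7,z],[70,7,z]),([30,-7,z],[70,-7,z]),([30,7,z],[30,-7,z]),([70,7,z],[70,-7,z])]
        segs+=[([8+12*np.cos(a),73+12*np.sin(a),34],[8+12*np.cos(a+.5),73+12*np.sin(a+.5),34]) for a in np.arange(0,6.3,.5)]
        for a,b in segs:
            p=cr(n,proj(n,pose(q,[a,b]))).round().astype(int);cv2.line(im[n],p[0].tolist(),p[1].tolist(),(0,0,255),1)
a,b=im["top"],im["scene"]
cv2.imwrite("pics/ov_top.png",a);cv2.imwrite("pics/ov_scene.png",b)
pickle.dump(Q,open("Q.pkl","wb"))
E
python3 fit.py
```

```text
park ('top', 'scene') [5.67040e+02 1.58968e+02 2.60000e-01] [ 0.  -0.3  0.1 -0.3  0.  -0.5 -0.3 -0.4 -0.8 -0.2  0.4 -0.7]
park ('top',) [565.683 159.253 -12.304] [-0.   0.   0.1  0.  -0.  -0.1]
park ('scene',) [5.68864e+02 1.58022e+02 2.58000e-01] [-0.1 -0.  -0.6  0.2  0.7 -0.2]
stage ('top', 'scene') [ 5.62467e+02 -1.75641e+02 -7.70000e-02] [-0.1 -0.5  0.2 -0.2  0.2 -0.7 -0.1 -1.3 -1.1 -0.1  0.3 -0.3]
stage ('top',) [597.41   -8.954   0.755] [-17.   -8.4 -24.3 -30.1 -42.4   4.6]
stage ('scene',) [ 5.64067e+02 -1.76395e+02 -8.10000e-02] [ 0.2 -0.9 -0.9  0.3  0.6  0.3]
```

View pics/ov_top.png

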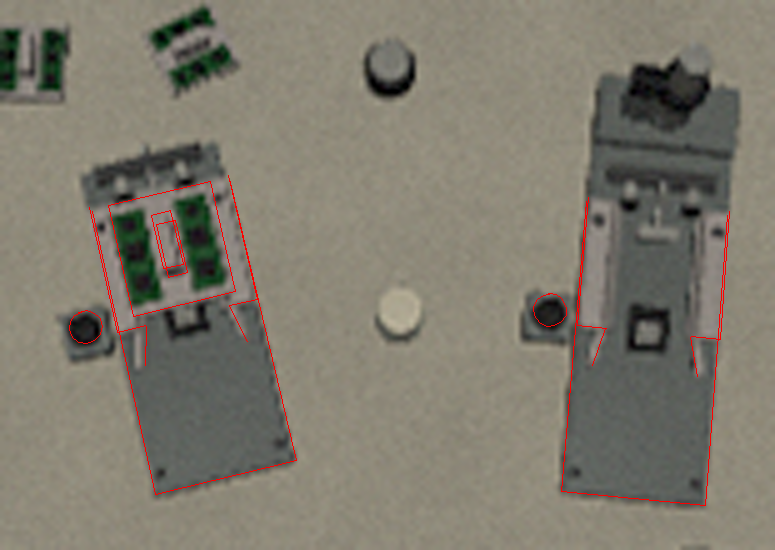

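View pics/ov_scene.png

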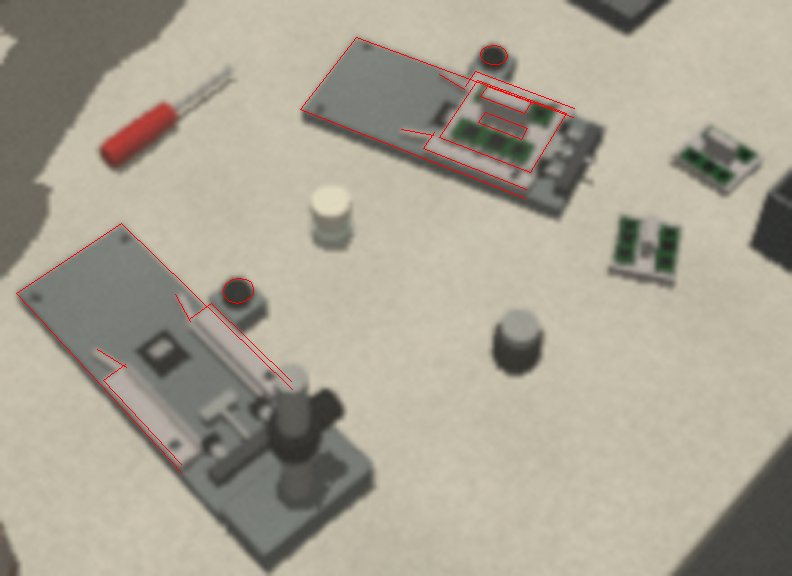

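The overlay matches both views to about 1 px, with edges, buttons, rails and rib all on. Now a helper to turn targets into tool-frame offsets.

```bash
cat >> h.py <<'E'
Q=pickle.load(open("Q.pkl","rb")) if __import__("os").path.exists("Q.pkl") else None
def go(d,l,yawoff=-np.pi/2):
    "tool-frame shift (mm) and turn from measured pose to dock-frame point"
    from bench import manip
    from scipy.spatial.transform import Rotation as R
    s=manip.state();r=R.from_quat(s["tcp_rot"]);t=pose(Q[d],l)[0];y=Q[d][2]+yawoff
    rt=R.from_matrix(np.array([[np.cos(y),np.sin(y),0],[np.sin(y),-np.cos(y),0],[0,0,-1]]).T)
    print(d,l,"world",t.round(1),"reach",np.hypot(*t[:2]).round(),"off",r.inv().apply(t-s["position"]).round(1),"rot",(r.inv()*rt).as_rotvec().round(4))
def st():
    from bench import manip
    s=manip.state();o={}
    for d in Q:
        c,n=np.cos(Q[d][2]),np.sin(Q[d][2]);v=s["position"][:2]-Q[d][:2];f=s["ft_force"]
        print(d,"tcp",np.r_[c*v[0]+n*v[1],c*v[1]-n*v[0],s["position"][2]].round(1),"F",np.r_[c*f[0]+n*f[1],c*f[1]-n*f[0],f[2]].round(1),"t",round(s["time_s"],2),"g",round(s["grip_width"],3))
E
python3 -c "
from h import *
go('park',[8,73,80]);go('park',[8,73,34]);go('park',[50,0,41]);go('stage',[-75,0,41]);st()"
```

```text
park [8, 73, 80] world [556.  231.6  80. ] reach 602.0 off [-604.6 -601.9  134.1] rot [-0.      0.0011  0.1673]
park [8, 73, 34] world [556.  231.6  34. ] reach 602.0 off [-604.5 -601.9  180.1] rot [-0.      0.0011  0.1673]
park [50, 0, 41] world [615.4 171.8  41. ] reach 639.0 off [-525.6 -631.1  173.1] rot [-0.      0.0011  0.1673]
stage [-75, 0, 41] world [ 487.7 -169.8   41. ] reach 516.0 off [-267.6 -373.2  172.7] rot [2.000e-04 1.100e-03 5.051e-01]
park tcp [-484.8 -623.5  213.4] F [ 0.4 -0.1  0. ] t 0.1 g 1.002
stage tcp [-272.  -415.   213.4] F [0.4 0.  0. ] t 0.1 g 1.002
```

```bash

python3 -m creep '{"grip":[1,1,1,1,1,1,1,1],"offset":[[-0.025,-0.025,0],[-0.05,-0.05,0],[-0.075,-0.075,0],[-0.1,-0.1,0],[-0.125,-0.125,0],[-0.15,-0.15,0],[-0.175,-0.175,0],[-0.2,-0.2,0]],"delta_rot":[[0,0,0],[0,0,0],[0,0,0],[0,0,0],[0,0,0],[0,0,0],[0,0,0],[0,0,0]]}' 20
python3 -m creep '{"grip":[1,1,1,1,1,1,1,1],"offset":[[-0.025,-0.025,0],[-0.05,-0.05,0],[-0.075,-0.075,0],[-0.1,-0.1,0],[-0.125,-0.125,0],[-0.15,-0.15,0],[-0.175,-0.175,0],[-0.2,-0.2,0]],"delta_rot":[[0,0,0],[0,0,0],[0,0,0],[0,0,0],[0,0,0],[0,0,0],[0,0,0],[0,0,0]]}'
python3 -m creep '{"grip":[1,1,1,1,1,1,1,1],"offset":[[-0.028,-0.028,0.01],[-0.056,-0.056,0.02],[-0.084,-0.084,0.03],[-0.112,-0.112,0.05],[-0.14,-0.14,0.07],[-0.165,-0.165,0.09],[-0.188,-0.188,0.1],[-0.2045,-0.202,0.11]],"delta_rot":[[0,0,0.02],[0,0,0.04],[0,0,0.06],[0,0,0.08],[0,0,0.1],[0,0,0.12],[0,0,0.15],[0,0,0.167]]}'
python3 -c "
from h import *
go('park',[8,73,60]);st()"
```

```text
time_s: 0.77
position: [358.4, -302.0, 213.8]
tcp_rot: [0.841, -0.541, -0.0, -0.0]
ft_force: [0.2, -0.6, -0.3]
grip_width: 0.447
time_s: 1.43
position: [457.4, -37.0, 213.9]
tcp_rot: [0.841, -0.541, -0.0, 0.0]
ft_force: [1.2, -0.9, -0.9]
grip_width: 0.005
time_s: 2.1
position: [556.7, 234.2, 102.2]
tcp_rot: [0.793, -0.609, -0.0, 0.0]
ft_force: [-0.1, 0.3, -0.0]
grip_width: 0.002
park [8, 73, 60] world [556.  231.6  60. ] reach 602.0 off [ 2.4  1.4 42.2] rot [ 0.0007  0.0004 -0.0001]
park tcp [  9.4  75.4 102.2] F [ 0.   0.3 -0. ] t 2.1 g 0.002
stage tcp [-37.4 408.2 102.2] F [-0.1  0.3 -0. ] t 2.1 g 0.002
```

```bash

python3 -m creep '{"grip":[1,1,1,1,1,1,1,1],"offset":[[0.001,0.001,0.01],[0.002,0.001,0.02],[0.002,0.001,0.03],[0.002,0.001,0.04],[0.002,0.001,0.05],[0.002,0.001,0.058],[0.002,0.001,0.062],[0.002,0.001,0.064]],"delta_rot":[[0,0,0],[0,0,0],[0,0,0],[0,0,0],[0,0,0],[0,0,0],[0,0,0],[0,0,0]]}'
python3 -c "
from h import *
st()
from bench import manip
s=manip.snapshot('top');cv2.imwrite('pics/t1.png',s['image'])"
```

```text
time_s: 2.77
position: [555.6, 228.5, 39.2]
tcp_rot: [0.793, -0.609, -0.0, 0.0]
ft_force: [0.1, -0.8, -0.5]
grip_width: 0.003
park tcp [ 6.8 70.1 39.2] F [-0.1 -0.8 -0.5] t 2.77 g 0.003
stage tcp [-38.1 402.4  39.2] F [ 0.2 -0.8 -0.5] t 2.77 g 0.003
```

```bash

python3 -m creep '{"grip":[1,1,1,1,1,1,1,1],"offset":[[-0.001,-0.001,0],[-0.002,-0.001,0.002],[-0.002,-0.001,0.004],[-0.002,-0.001,0.006],[-0.002,-0.001,0.007],[-0.002,-0.001,0.008],[-0.002,-0.001,0.008],[-0.002,-0.001,0.008]],"delta_rot":[[0,0,0],[0,0,0],[0,0,0],[0,0,0],[0,0,0],[0,0,0],[0,0,0],[0,0,0]]}'
python3 -c "
from h import *
st()"
```

```text
time_s: 3.48
position: [556.4, 231.1, 32.0]
tcp_rot: [0.793, -0.609, 0.0, -0.0]
ft_force: [0.4, 0.3, 1.7]
grip_width: 0.004
park tcp [ 8.3 72.5 32. ] F [0.4 0.2 1.7] t 3.48 g 0.004
stage tcp [-37.5 405.1  32. ] F [0.4 0.3 1.7] t 3.48 g 0.004
```

```bash

python3 -m creep '{"grip":[1,1,1,1,1,1,1,1],"offset":[[0,0,0.001],[0,0,0.002],[0,0,0.003],[0,0,0.0035],[0,0,0.004],[0,0,0.0045],[0,0,0.0045],[0,0,0.0045]],"delta_rot":[[0,0,0],[0,0,0],[0,0,0],[0,0,0],[0,0,0],[0,0,0],[0,0,0],[0,0,0]]}'
python3 -c "
from h import *
st()"
```

```text
time_s: 4.15
position: [556.4, 231.1, 27.4]
tcp_rot: [0.793, -0.609, 0.0, -0.0]
ft_force: [0.7, 2.3, 4.5]
grip_width: 0.006
park tcp [ 8.3 72.5 27.4] F [1.3 2.1 4.5] t 4.15 g 0.006
stage tcp [-37.5 405.1  27.4] F [0.5 2.4 4.5] t 4.15 g 0.006
```

```bash

python3 -m creep '{"grip":[1,1,1,1,1,1,1,1],"offset":[[0,0,0.0003],[0,0,0.0005],[0,0,0.0007],[0,0,0.001],[0,0,0.001],[0,0,0.001],[0,0,0.001],[0,0,0.001]],"delta_rot":[[0,0,0],[0,0,0],[0,0,0],[0,0,0],[0,0,0],[0,0,0],[0,0,0],[0,0,0]]}'
python3 -c "
from h import *
st()
from bench import manip
s=manip.snapshot('scene');cv2.imwrite('pics/s1.png',cv2.resize(s['image'][150:230,240:350],None,fx=6,fy=6,interpolation=2))"
```

```text
time_s: 4.82
position: [556.4, 231.2, 26.9]
tcp_rot: [0.793, -0.609, 0.0, -0.0]
ft_force: [-1.0, 2.7, 11.6]
grip_width: 0.004
park tcp [ 8.3 72.6 26.9] F [-0.2  2.9 11.6] t 4.82 g 0.004
stage tcp [-37.5 405.2  26.9] F [-1.2  2.6 11.6] t 4.82 g 0.004
```

View pics/s1.png

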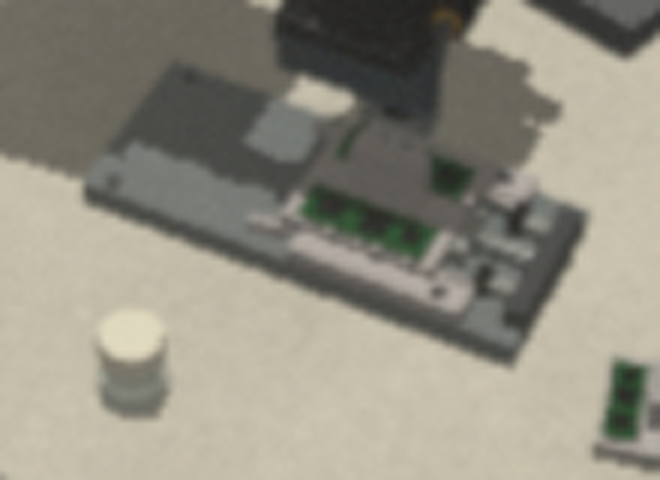

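The button is bottomed at 11.6 N. The carrier has sprung out: the plungers and a gap are visible at px (505,230). Now I rise and move over the rib.

```bash

python3 -m creep '{"grip":[1,1,1,0.5,0.5,0.5,0.5,0.5],"offset":[[0,0,-0.01],[0,0,-0.03],[0,0,-0.055],[0,0,-0.07],[0.025,-0.008,-0.075],[0.05,-0.016,-0.075],[0.068,-0.021,-0.075],[0.0725,-0.023,-0.075]],"delta_rot":[[0,0,0],[0,0,0],[0,0,0],[0,0,0],[0,0,0],[0,0,0],[0,0,0],[0,0,0]]}'
python3 -m creep '{"grip":[0.5,0.5,0.5,0.5,0.5,0.5,0.5,0.5],"offset":[[0,0,0],[0,0,0],[0,0,0.005],[0,0,0.01],[0,0,0.012],[0,0,0.014],[0,0,0.015],[0,0,0.015]],"delta_rot":[[0,0,0],[0,0,0],[0,0,0],[0,0,0],[0,0,0],[0,0,0],[0,0,0],[0,0,0]]}'
python3 -c "
from h import *
st();go('park',[31,0,41])"
```

```text
time_s: 5.53
position: [598.2, 164.5, 101.8]
tcp_rot: [0.793, -0.61, 0.0, 0.0]
ft_force: [0.4, -0.1, -0.1]
grip_width: 0.339
time_s: 6.2
position: [596.9, 167.2, 86.1]
tcp_rot: [0.793, -0.609, -0.0, 0.0]
ft_force: [0.9, -0.1, 0.1]
grip_width: 0.5
park tcp [31.   0.2 86.1] F [ 0.8 -0.3  0.1] t 6.2 g 0.5
stage tcp [  7.9 344.4  86.1] F [ 0.9 -0.1  0.1] t 6.2 g 0.5
park [31, 0, 41] world [597.  166.9  41. ] reach 620.0 off [ 0.2 -0.  45.1] rot [0.0005 0.0001 0.0006]
```

```bash

python3 -m creep '{"grip":[0.5,0.5,0.5,0.5,0.5,0.5,0.5,0.5],"offset":[[0,0,0.008],[0,0,0.018],[0,0,0.028],[0,0,0.036],[0,0,0.042],[0,0,0.045],[0,0,0.045],[0,0,0.045]],"delta_rot":[[0,0,0],[0,0,0],[0,0,0],[0,0,0],[0,0,0],[0,0,0],[0,0,0],[0,0,0]]}'
python3 -c "
from h import *
st()"
python3 -m creep '{"grip":[0.6,0.7,0.75,0.8,0.82,0.84,0.86,0.9],"offset":[[0,0,0],[0,0,0],[0,0,0],[0,0,0],[0,0,0],[0,0,0],[0,0,0],[0,0,0]],"delta_rot":[[0,0,0],[0,0,0],[0,0,0],[0,0,0],[0,0,0],[0,0,0],[0,0,0],[0,0,0]]}' 6
python3 -c "
from h import *
st()"
```

```text
time_s: 6.87
position: [597.2, 167.0, 41.4]
tcp_rot: [0.793, -0.609, -0.0, 0.0]
ft_force: [0.5, -1.0, -0.0]
grip_width: 0.503
park tcp [31.2 -0.1 41.4] F [ 0.2 -1.1 -0. ] t 6.87 g 0.503
stage tcp [  8.2 344.3  41.4] F [ 0.6 -0.9 -0. ] t 6.87 g 0.503
time_s: 7.53
position: [596.9, 168.0, 41.7]
tcp_rot: [0.793, -0.609, -0.0, -0.001]
ft_force: [-3.4, 9.1, 4.8]
grip_width: 0.156
park tcp [31.2  1.  41.7] F [-0.9  9.7  4.8] t 7.53 g 0.156
stage tcp [  7.8 345.3  41.7] F [-4.   8.8  4.8] t 7.53 g 0.156
```

```bash

python3 -m creep '{"grip":[0.9,0.9,0.9,0.9,0.9,0.9,0.9,0.9],"offset":[[-0.0003,0,0],[-0.0006,0,0],[-0.0009,0,0],[-0.0012,0,0],[-0.0012,0,0],[-0.0012,0,0],[-0.0012,0,0],[-0.0012,0,0]],"delta_rot":[[0,0,0],[0,0,0],[0,0,0],[0,0,0],[0,0,0],[0,0,0],[0,0,0],[0,0,0]]}'
python3 -c "
from h import *
st()
from bench import manip;print(manip.state()['ft_torque'])"
```

```text
time_s: 8.2
position: [596.9, 168.4, 41.6]
tcp_rot: [0.793, -0.609, -0.0, -0.0]
ft_force: [-1.7, 4.5, 4.4]
grip_width: 0.155
park tcp [31.3  1.4 41.6] F [-0.5  4.8  4.4] t 8.2 g 0.155
stage tcp [  7.7 345.6  41.6] F [-2.   4.4  4.4] t 8.2 g 0.155
[0.93506164 0.36333658 0.11844956]
```

```bash

python3 -m creep '{"grip":[0.9,0.9,0.9,0.9,0.9,0.9,0.9,0.9],"offset":[[-0.0004,0,0],[-0.0008,0,-0.0002],[-0.001,0,-0.0004],[-0.0012,0,-0.0006],[-0.0012,0,-0.0006],[-0.0012,0,-0.0006],[-0.0012,0,-0.0006],[-0.0012,0,-0.0006]],"delta_rot":[[0,0,0],[0,0,0],[0,0,0],[0,0,0],[0,0,0],[0,0,0],[0,0,0],[0,0,0]]}' 25
python3 -c "
from h import *
st()
from bench import manip;print(manip.state()['ft_torque'])"
```

```text
time_s: 8.87
position: [596.5, 169.2, 41.9]
tcp_rot: [0.793, -0.609, -0.0, 0.0]
ft_force: [0.5, 0.1, -3.1]
grip_width: 0.149
park tcp [31.1  2.4 41.9] F [ 0.5 -0.  -3.1] t 8.87 g 0.149
stage tcp [  7.2 346.5  41.9] F [ 0.5  0.1 -3.1] t 8.87 g 0.149
[ 0.00999341 -0.07065959 -0.0286645 ]
```

```bash

python3 -m creep '{"grip":[0.9,0.9,0.9,0.9,0.9,0.9,0.9,0.9],"offset":[[0,0.001,0],[0,0.003,0],[0,0.006,0],[0,0.01,0],[0,0.014,0],[0,0.018,0],[0,0.022,0],[0,0.026,0]],"delta_rot":[[0,0,0],[0,0,0],[0,0,0],[0,0,0],[0,0,0],[0,0,0],[0,0,0],[0,0,0]]}' 40
python3 -c "
from h import *
st()
from bench import manip;print(manip.state()['ft_torque'])"
```

```text
time_s: 9.53
position: [570.9, 162.5, 42.0]
tcp_rot: [0.793, -0.609, -0.0, 0.0]
ft_force: [-0.2, -0.4, -3.1]
grip_width: 0.151
park tcp [ 4.6  2.4 42. ] F [-0.3 -0.4 -3.1] t 9.53 g 0.151
stage tcp [-17.7 337.7  42. ] F [-0.2 -0.5 -3.1] t 9.53 g 0.151
[ 0.07788644 -0.10096339  0.02257554]
```

Sliding free. I continue to x ≈ -65, then lift.

```bash

python3 -m creep '{"grip":[0.9,0.9,0.9,0.9,0.9,0.9,0.9,0.9],"offset":[[0,0.008,0],[0,0.018,0],[0,0.028,0],[0,0.038,0],[0,0.048,0],[0,0.058,0],[0,0.066,0],[0,0.070,0]],"delta_rot":[[0,0,0],[0,0,0],[0,0,0],[0,0,0],[0,0,0],[0,0,0],[0,0,0],[0,0,0]]}'
python3 -c "
from h import *
st()"
python3 -m creep '{"grip":[0.9,0.9,0.9,0.9,0.9,0.9,0.9,0.9],"offset":[[0,0,0],[0,0,-0.002],[0,0,-0.008],[0,0,-0.02],[0,0,-0.035],[0,0,-0.05],[0,0,-0.06],[0,0,-0.065]],"delta_rot":[[0,0,0],[0,0,0],[0,0,0],[0,0,0],[0,0,0],[0,0,0],[0,0,0],[0,0,0]]}'
python3 -c "
from h import *
st();go('stage',[-76,2,80]);go('stage',[-76,2,110]);
from bench import manip;print(manip.state()['ft_torque'])
s=manip.snapshot('top');cv2.imwrite('pics/t2.png',cv2.resize(s['image'][135:245,175:330],None,fx=5,fy=5,interpolation=2))"
```

```text
time_s: 10.2
position: [502.3, 144.2, 42.1]
tcp_rot: [0.793, -0.609, -0.0, 0.0]
ft_force: [1.0, 0.0, -3.1]
grip_width: 0.154
park tcp [-66.3   2.4  42.1] F [ 0.9 -0.2 -3.1] t 10.2 g 0.154
stage tcp [-84.7 314.3  42.1] F [ 1.   0.1 -3.1] t 10.2 g 0.154
time_s: 10.87
position: [504.8, 144.7, 108.6]
tcp_rot: [0.793, -0.609, 0.001, -0.001]
ft_force: [-0.4, 0.1, -2.8]
grip_width: 0.152
park tcp [-63.8   2.3 108.6] F [-0.3  0.2 -2.8] t 10.87 g 0.152
stage tcp [-82.3 315.  108.6] F [-0.4  0.1 -2.8] t 10.87 g 0.152
stage [-76, 2, 80] world [ 486.8 -167.8   80. ] reach 515.0 off [297.3  98.   28.5] rot [-2.300e-03  2.000e-04  3.382e-01]
stage [-76, 2, 110] world [ 486.8 -167.8  110. ] reach 515.0 off [297.3  97.9  -1.5] rot [-2.300e-03  2.000e-04  3.382e-01]
[0.04262566 0.00231353 0.07532179]
```

View pics/t2.png

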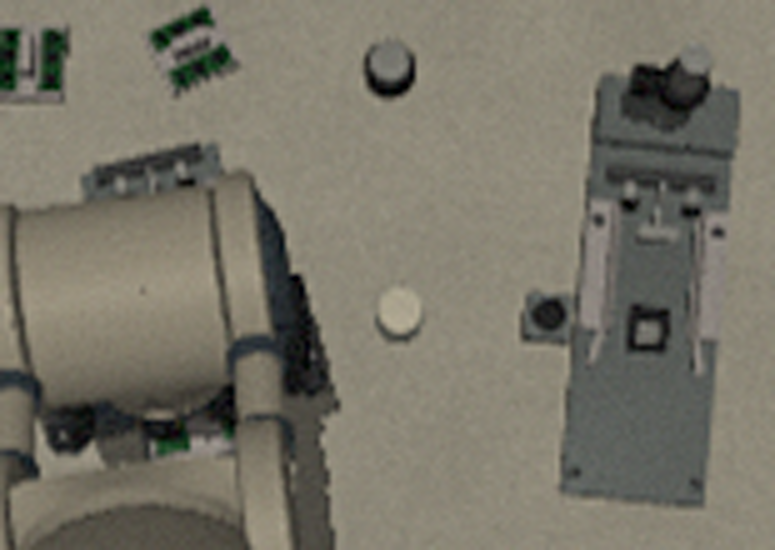

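The carrier is held clear of the park dock, and its weight is steady at about 3 N. Transferring to the stage.

```bash

python3 -m creep '{"grip":[0.9,0.9,0.9,0.9,0.9,0.9,0.9,0.9],"offset":[[0.008,0.002,0],[0.022,0.007,0],[0.04,0.013,0],[0.06,0.02,0],[0.08,0.026,0],[0.1,0.033,0],[0.12,0.04,0],[0.14,0.046,0]],"delta_rot":[[0,0,0],[0,0,0],[0,0,0],[0,0,0],[0,0,0],[0,0,0],[0,0,0],[0,0,0]]}'
python3 -m creep '{"grip":[0.9,0.9,0.9,0.9,0.9,0.9,0.9,0.9],"offset":[[0.022,0.007,0],[0.044,0.015,0],[0.066,0.022,0],[0.088,0.029,0],[0.11,0.036,0],[0.13,0.043,0],[0.147,0.049,0],[0.156,0.052,0]],"delta_rot":[[0,0,0.04],[0,0,0.08],[0,0,0.13],[0,0,0.18],[0,0,0.23],[0,0,0.28],[0,0,0.32],[0,0,0.338]]}'
python3 -m creep '{"grip":[0.9,0.9,0.9,0.9,0.9,0.9,0.9,0.9],"offset":[[0,0,0],[0,0,0.004],[0,0,0.01],[0,0,0.02],[0,0,0.03],[0,0,0.038],[0,0,0.042],[0,0,0.042]],"delta_rot":[[0,0,0],[0,0,0],[0,0,0],[0,0,0],[0,0,0],[0,0,0],[0,0,0],[0,0,0]]}'
python3 -c "
from h import *
st();go('stage',[-76,1,42])
from bench import manip
s=manip.snapshot('top');cv2.imwrite('pics/t3.png',cv2.resize(s['image'][135:245,175:330],None,fx=5,fy=5,interpolation=2))
s=manip.snapshot('scene');cv2.imwrite('pics/s3.png',cv2.resize(s['image'][180:310,150:330],None,fx=4,fy=4,interpolation=2))"
```

```text
time_s: 11.58
position: [494.5, -4.1, 106.2]
tcp_rot: [0.793, -0.609, -0.001, 0.0]
ft_force: [0.7, -0.3, -3.6]
grip_width: 0.15
time_s: 12.25
position: [484.7, -168.9, 106.2]
tcp_rot: [-0.678, 0.735, 0.0, -0.0]
ft_force: [-0.4, 0.2, -3.3]
grip_width: 0.151
time_s: 12.92
position: [484.8, -166.2, 63.7]
tcp_rot: [-0.679, 0.734, 0.001, -0.0]
ft_force: [-0.7, 1.0, -3.3]
grip_width: 0.15
park tcp [-163.2 -293.    63.7] F [-0.4  1.2 -3.3] t 12.92 g 0.15
stage tcp [-78.1   3.4  63.7] F [-0.8  0.9 -3.3] t 12.92 g 0.15
stage [-76, 1, 42] world [ 486.8 -168.8   42. ] reach 515.0 off [ 2.5 -2.2 21.7] rot [0.002  0.0008 0.0006]
```

View pics/s3.png

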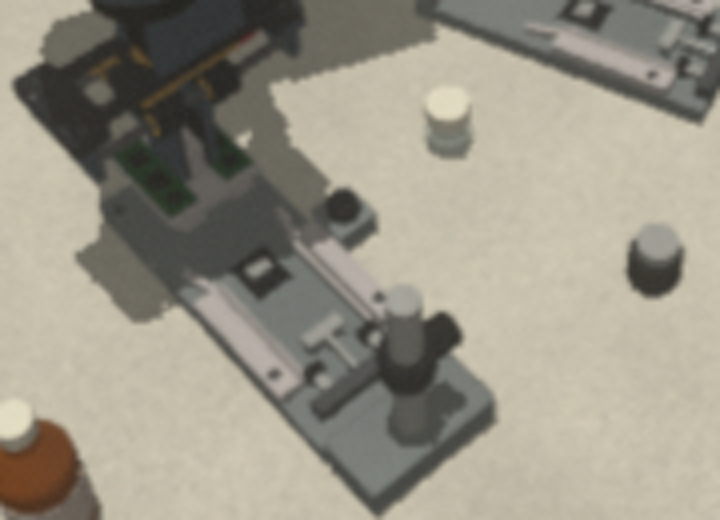

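The carrier is level over the stage apron, with its deck at about (195,190). Lowering it.

```bash

python3 -m creep '{"grip":[0.9,0.9,0.9,0.9,0.9,0.9,0.9,0.9],"offset":[[0.001,0,0.003],[0.0015,0,0.007],[0.002,0,0.012],[0.002,0,0.016],[0.002,0,0.018],[0.002,0,0.019],[0.002,0,0.02],[0.002,0,0.02]],"delta_rot":[[0,0,0],[0,0,0],[0,0,0],[0,0,0],[0,0,0],[0,0,0],[0,0,0],[0,0,0]]}'
python3 -c "
from h import *
st();go('stage',[-76,1,42])"
python3 -m creep '{"grip":[0.9,0.9,0.9,0.9,0.9,0.9,0.9,0.9],"offset":[[0,0,0.0005],[0,0,0.001],[0,0,0.0015],[0,0,0.002],[0,0,0.002],[0,0,0.002],[0,0,0.002],[0,0,0.002]],"delta_rot":[[0,0,0],[0,0,0],[0,0,0],[0,0,0],[0,0,0],[0,0,0],[0,0,0],[0,0,0]]}'
python3 -c "
from h import *
st();go('stage',[-76,1,42])"
```

```text
time_s: 13.68
position: [485.3, -168.7, 44.9]
tcp_rot: [-0.679, 0.734, 0.0, -0.0]
ft_force: [0.2, 0.2, -2.9]
grip_width: 0.152
park tcp [-163.4 -295.5   44.9] F [ 0.2  0.2 -2.9] t 13.68 g 0.152
stage tcp [-77.5   1.   44.9] F [ 0.1  0.2 -2.9] t 13.68 g 0.152
stage [-76, 1, 42] world [ 486.8 -168.8   42. ] reach 515.0 off [-0.  -1.5  2.9] rot [0.0001 0.0001 0.0002]
time_s: 14.35
position: [485.3, -168.7, 43.0]
tcp_rot: [-0.679, 0.734, -0.0, 0.0]
ft_force: [-0.3, -0.6, -3.0]
grip_width: 0.148
park tcp [-163.3 -295.6   43. ] F [-0.5 -0.5 -3. ] t 14.35 g 0.148
stage tcp [-77.4   0.9  43. ] F [-0.3 -0.6 -3. ] t 14.35 g 0.148
stage [-76, 1, 42] world [ 486.8 -168.8   42. ] reach 515.0 off [-0.1 -1.4  1. ] rot [-0.0001  0.      0.0001]
```

```bash

python3 -m creep '{"grip":[0.9,0.9,0.9,0.9,0.9,0.9,0.9,0.9],"offset":[[0,0,0.0003],[0,0,0.0006],[0,0,0.0009],[0,0,0.0012],[0,0,0.0012],[0,0,0.0012],[0,0,0.0012],[0,0,0.0012]],"delta_rot":[[0,0,0],[0,0,0],[0,0,0],[0,0,0],[0,0,0],[0,0,0],[0,0,0],[0,0,0]]}'
python3 -c "
from h import *
st()
from bench import manip;print(manip.state()['ft_torque'])"
```

```text
time_s: 15.02
position: [485.3, -168.7, 41.8]
tcp_rot: [-0.679, 0.734, -0.0, -0.0]
ft_force: [0.1, 0.2, -4.0]
grip_width: 0.152
park tcp [-163.4 -295.6   41.8] F [ 0.2  0.1 -4. ] t 15.02 g 0.152
stage tcp [-77.5   0.9  41.8] F [ 0.1  0.2 -4. ] t 15.02 g 0.152
[0.03808274 0.02917503 0.02189098]
```

```bash

python3 -m creep '{"grip":[0.9,0.9,0.9,0.9,0.9,0.9,0.9,0.9],"offset":[[0,0,0.0003],[0,0,0.0006],[0,0,0.0008],[0,0,0.0008],[0,0,0.0008],[0,0,0.0008],[0,0,0.0008],[0,0,0.0008]],"delta_rot":[[0,0,0],[0,0,0],[0,0,0],[0,0,0],[0,0,0],[0,0,0],[0,0,0],[0,0,0]]}'
python3 -c "
from h import *
st()
from bench import manip;print(manip.state()['ft_torque'])"
```

```text
time_s: 15.68
position: [485.4, -168.8, 41.5]
tcp_rot: [-0.679, 0.734, -0.0, 0.0]
ft_force: [-2.7, 0.5, 10.2]
grip_width: 0.15
park tcp [-163.3 -295.7   41.5] F [-2.4  1.2 10.2] t 15.68 g 0.15
stage tcp [-77.3   0.9  41.5] F [-2.7  0.3 10.2] t 15.68 g 0.15
[ 0.2640877   0.48569551 -0.02003863]
```

```bash

python3 -m creep '{"grip":[0.9,0.9,0.9,0.9,0.9,0.9,0.9,0.9],"offset":[[0,0,-0.0004],[0,-0.002,-0.0005],[0,-0.005,-0.0005],[0,-0.009,-0.0005],[0,-0.014,-0.0005],[0,-0.019,-0.0005],[0,-0.023,-0.0005],[0,-0.026,-0.0005]],"delta_rot":[[0,0,0],[0,0,0],[0,0,0],[0,0,0],[0,0,0],[0,0,0],[0,0,0],[0,0,0]]}'
python3 -c "
from h import *
st()
from bench import manip;print(manip.state()['ft_torque'])"
```

```text
time_s: 16.35
position: [512.0, -170.8, 41.6]
tcp_rot: [-0.679, 0.734, -0.0, 0.0]
ft_force: [-0.9, 0.8, 4.3]
grip_width: 0.15
park tcp [-138.1 -304.5   41.6] F [-0.6  1.   4.3] t 16.35 g 0.15
stage tcp [-50.7   0.9  41.6] F [-0.9  0.8  4.3] t 16.35 g 0.15
[ 0.0017893   0.31478463 -0.00793488]
```

Next I creep into the rails, with slightly less downforce.

```bash

python3 -m creep '{"grip":[0.9,0.9,0.9,0.9,0.9,0.9,0.9,0.9],"offset":[[0,-0.001,-0.0002],[0,-0.003,-0.0003],[0,-0.005,-0.0003],[0,-0.007,-0.0003],[0,-0.009,-0.0003],[0,-0.011,-0.0003],[0,-0.013,-0.0003],[0,-0.014,-0.0003]],"delta_rot":[[0,0,0],[0,0,0],[0,0,0],[0,0,0],[0,0,0],[0,0,0],[0,0,0],[0,0,0]]}'
python3 -c "
from h import *
st()
from bench import manip;print(manip.state()['ft_torque'])"
```

```text
time_s: 17.02
position: [525.5, -171.8, 41.8]
tcp_rot: [-0.679, 0.734, -0.0, 0.0]
ft_force: [0.3, -0.7, -3.5]
grip_width: 0.151
park tcp [-125.3 -308.9   41.8] F [ 0.1 -0.8 -3.5] t 17.02 g 0.151
stage tcp [-37.2   0.9  41.8] F [ 0.4 -0.7 -3.5] t 17.02 g 0.151
[0.00192605 0.03996343 0.01119086]
```

```bash

python3 -m creep '{"grip":[0.9,0.9,0.9,0.9,0.9,0.9,0.9,0.9],"offset":[[0,-0.001,0],[0,-0.003,0],[0,-0.005,0],[0,-0.007,0],[0,-0.01,0],[0,-0.013,0],[0,-0.015,0],[0,-0.016,0]],"delta_rot":[[0,0,0],[0,0,0],[0,0,0],[0,0,0],[0,0,0],[0,0,0],[0,0,0],[0,0,0]]}'
python3 -c "
from h import *
st()
from bench import manip;print(manip.state()['ft_torque'])"
```

```text
time_s: 17.68
position: [541.5, -173.1, 41.8]
tcp_rot: [-0.679, 0.734, -0.0, 0.0]
ft_force: [0.5, -0.7, -3.8]
grip_width: 0.153
park tcp [-110.1 -314.3   41.8] F [ 0.4 -0.8 -3.8] t 17.68 g 0.153
stage tcp [-21.1   0.9  41.8] F [ 0.6 -0.6 -3.8] t 17.68 g 0.153
[-0.01708222  0.07133783 -0.02151246]
```

```bash

python3 -m creep '{"grip":[0.9,0.9,0.9,0.9,0.9,0.9,0.9,0.9],"offset":[[0,-0.001,0],[0,-0.003,0],[0,-0.006,0],[0,-0.009,0],[0,-0.012,0],[0,-0.015,0],[0,-0.017,0],[0,-0.018,0]],"delta_rot":[[0,0,0],[0,0,0],[0,0,0],[0,0,0],[0,0,0],[0,0,0],[0,0,0],[0,0,0]]}'
python3 -c "
from h import *
st()
from bench import manip;print(manip.state()['ft_torque'])"
python3 -m creep '{"grip":[0.9,0.9,0.9,0.9,0.9,0.9,0.9,0.9],"offset":[[0,-0.001,0],[0,-0.003,0],[0,-0.005,0],[0,-0.008,0],[0,-0.01,0],[0,-0.012,0],[0,-0.013,0],[0,-0.014,0]],"delta_rot":[[0,0,0],[0,0,0],[0,0,0],[0,0,0],[0,0,0],[0,0,0],[0,0,0],[0,0,0]]}'
python3 -c "
from h import *
st()
from bench import manip;print(manip.state()['ft_torque'])"
```

```text
time_s: 18.35
position: [559.5, -174.5, 41.8]
tcp_rot: [-0.679, 0.734, -0.0, 0.0]
ft_force: [-0.5, -0.4, -3.3]
grip_width: 0.146
park tcp [ -93.2 -320.2   41.8] F [-0.6 -0.2 -3.3] t 18.35 g 0.146
stage tcp [-3.1  0.9 41.8] F [-0.4 -0.4 -3.3] t 18.35 g 0.146
[0.01932019 0.01681544 0.02773807]
time_s: 19.02
position: [573.1, -175.5, 41.8]
tcp_rot: [-0.679, 0.734, 0.0, -0.0]
ft_force: [-0.5, -0.1, -3.5]
grip_width: 0.147
park tcp [ -80.3 -324.8   41.8] F [-0.5  0.1 -3.5] t 19.02 g 0.147
stage tcp [10.6  0.9 41.8] F [-0.5 -0.1 -3.5] t 19.02 g 0.147
[-0.09152121  0.01961013 -0.02683335]
```

```bash

python3 -m creep '{"grip":[0.9,0.9,0.9,0.9,0.9,0.9,0.9,0.9],"offset":[[0,-0.001,0],[0,-0.002,0],[0,-0.003,0],[0,-0.004,0],[0,-0.005,0],[0,-0.006,0],[0,-0.007,0],[0,-0.008,0]],"delta_rot":[[0,0,0],[0,0,0],[0,0,0],[0,0,0],[0,0,0],[0,0,0],[0,0,0],[0,0,0]]}'
python3 -c "
from h import *
st()"
python3 -m creep '{"grip":[0.9,0.9,0.9,0.9,0.9,0.9,0.9,0.9],"offset":[[0,-0.001,0],[0,-0.002,0],[0,-0.003,0],[0,-0.004,0],[0,-0.005,0],[0,-0.006,0],[0,-0.007,0],[0,-0.008,0]],"delta_rot":[[0,0,0],[0,0,0],[0,0,0],[0,0,0],[0,0,0],[0,0,0],[0,0,0],[0,0,0]]}'
python3 -c "
from h import *
st()"
```

```text
time_s: 19.68
position: [581.1, -176.1, 41.8]
tcp_rot: [-0.679, 0.734, 0.0, -0.0]
ft_force: [-0.1, -1.3, -3.7]
grip_width: 0.149
park tcp [ -72.7 -327.4   41.8] F [-0.4 -1.2 -3.7] t 19.68 g 0.149
stage tcp [18.6  0.9 41.8] F [ 0.  -1.3 -3.7] t 19.68 g 0.149
time_s: 20.35
position: [589.0, -176.7, 41.8]
tcp_rot: [-0.679, 0.734, 0.0, -0.0]
ft_force: [-1.5, -3.0, -4.7]
grip_width: 0.149
park tcp [ -65.2 -330.1   41.8] F [-2.2 -2.5 -4.7] t 20.35 g 0.149
stage tcp [26.6  1.  41.8] F [-1.3 -3.1 -4.7] t 20.35 g 0.149
```

```bash

python3 -m creep '{"grip":[0.9,0.9,0.9,0.9,0.9,0.9,0.9,0.9],"offset":[[0.0003,0,0],[0.0006,-0.001,0],[0.0006,-0.002,0],[0.0006,-0.003,0],[0.0006,-0.004,0],[0.0006,-0.005,0],[0.0006,-0.006,0],[0.0006,-0.006,0]],"delta_rot":[[0,0,0],[0,0,0],[0,0,0],[0,0,0],[0,0,0],[0,0,0],[0,0,0],[0,0,0]]}'
python3 -c "
from h import *
st()
from bench import manip;print(manip.state()['ft_torque'])"
```

```text
time_s: 21.02
position: [595.0, -177.8, 41.8]
tcp_rot: [-0.679, 0.734, 0.0, 0.0]
ft_force: [-1.5, -0.3, -1.0]
grip_width: 0.153
park tcp [ -59.7 -332.6   41.8] F [-1.5  0.1 -1. ] t 21.02 g 0.153
stage tcp [32.6  0.4 41.8] F [-1.5 -0.4 -1. ] t 21.02 g 0.153
[ 0.11712788  0.2592936  -0.03066087]
```

```bash

python3 -m creep '{"grip":[0.9,0.9,0.9,0.9,0.9,0.9,0.9,0.9],"offset":[[0,-0.001,0],[0,-0.002,0],[0,-0.003,0],[0,-0.004,0],[0,-0.005,0],[0,-0.006,0],[0,-0.006,0],[0,-0.006,0]],"delta_rot":[[0,0,0],[0,0,0],[0,0,0],[0,0,0],[0,0,0],[0,0,0],[0,0,0],[0,0,0]]}'
python3 -c "
from h import *
st()"
python3 -m creep '{"grip":[0.9,0.9,0.9,0.9,0.9,0.9,0.9,0.9],"offset":[[0,-0.001,0],[0,-0.002,0],[0,-0.003,0],[0,-0.003,0],[0,-0.003,0],[0,-0.003,0],[0,-0.003,0],[0,-0.003,0]],"delta_rot":[[0,0,0],[0,0,0],[0,0,0],[0,0,0],[0,0,0],[0,0,0],[0,0,0],[0,0,0]]}'
python3 -c "
from h import *
st()
from bench import manip;print(manip.state()['ft_torque'])"
```

```text
time_s: 21.68
position: [600.7, -178.2, 41.7]
tcp_rot: [-0.679, 0.734, 0.0, -0.0]
ft_force: [-3.4, 0.1, -1.0]
grip_width: 0.15
park tcp [ -54.3 -334.4   41.7] F [-3.3  0.9 -1. ] t 21.68 g 0.15
stage tcp [38.3  0.4 41.7] F [-3.4 -0.2 -1. ] t 21.68 g 0.15
time_s: 22.35
position: [604.0, -178.5, 41.9]
tcp_rot: [-0.679, 0.734, -0.0, 0.0]
ft_force: [-3.5, 1.4, 0.2]
grip_width: 0.149
park tcp [ -51.2 -335.6   41.9] F [-3.   2.3  0.2] t 22.35 g 0.149
stage tcp [41.7  0.3 41.9] F [-3.6  1.1  0.2] t 22.35 g 0.149
[ 0.20456673  0.59905046 -0.03535059]
```

```bash

python3 -m creep '{"grip":[0.9,0.9,0.9,0.9,0.9,0.9,0.9,0.9],"offset":[[0,-0.001,0],[0,-0.002,0],[0,-0.003,0],[0,-0.003,0],[0,-0.003,0],[0,-0.003,0],[0,-0.003,0],[0,-0.003,0]],"delta_rot":[[0,0,0],[0,0,0],[0,0,0],[0,0,0],[0,0,0],[0,0,0],[0,0,0],[0,0,0]]}'
python3 -c "
from h import *
st()"
python3 -m creep '{"grip":[0.9,0.9,0.9,0.9,0.9,0.9,0.9,0.9],"offset":[[0,-0.001,0],[0,-0.002,0],[0,-0.003,0],[0,-0.003,0],[0,-0.003,0],[0,-0.003,0],[0,-0.003,0],[0,-0.003,0]],"delta_rot":[[0,0,0],[0,0,0],[0,0,0],[0,0,0],[0,0,0],[0,0,0],[0,0,0],[0,0,0]]}'
python3 -c "
from h import *
st()
from bench import manip;print(manip.state()['ft_torque'])"
```

```text
time_s: 23.02
position: [607.0, -178.7, 41.8]
tcp_rot: [-0.679, 0.734, -0.0, 0.0]
ft_force: [-2.6, 1.6, -0.4]
grip_width: 0.153
park tcp [ -48.4 -336.6   41.8] F [-2.1  2.3 -0.4] t 23.02 g 0.153
stage tcp [44.6  0.4 41.8] F [-2.7  1.4 -0.4] t 23.02 g 0.153
time_s: 23.68
position: [609.9, -179.0, 41.8]
tcp_rot: [-0.679, 0.734, -0.0, 0.0]
ft_force: [-2.7, 0.4, -0.6]
grip_width: 0.153
park tcp [ -45.6 -337.6   41.8] F [-2.5  1.  -0.6] t 23.68 g 0.153
stage tcp [47.6  0.4 41.8] F [-2.7  0.1 -0.6] t 23.68 g 0.153
[ 0.02973128  0.82544659 -0.09828663]
```

```bash

python3 -m creep '{"grip":[0.9,0.9,0.9,0.9,0.9,0.9,0.9,0.9],"offset":[[0,-0.001,0],[0,-0.002,0],[0,-0.003,0],[0,-0.003,0],[0,-0.003,0],[0,-0.003,0],[0,-0.003,0],[0,-0.003,0]],"delta_rot":[[0,0,0],[0,0,0],[0,0,0],[0,0,0],[0,0,0],[0,0,0],[0,0,0],[0,0,0]]}'
python3 -c "
from h import *
st()"
python3 -m creep '{"grip":[0.9,0.9,0.9,0.9,0.9,0.9,0.9,0.9],"offset":[[0,-0.001,0],[0,-0.002,0],[0,-0.003,0],[0,-0.003,0],[0,-0.003,0],[0,-0.003,0],[0,-0.003,0],[0,-0.003,0]],"delta_rot":[[0,0,0],[0,0,0],[0,0,0],[0,0,0],[0,0,0],[0,0,0],[0,0,0],[0,0,0]]}'
python3 -c "
from h import *
st()
from bench import manip;print(manip.state()['ft_torque'])"
```

```text
time_s: 24.35
position: [612.9, -179.2, 41.8]
tcp_rot: [-0.679, 0.734, -0.0, 0.0]
ft_force: [-3.6, -0.5, -1.4]
grip_width: 0.152
park tcp [ -42.8 -338.5   41.8] F [-3.6  0.5 -1.4] t 24.35 g 0.152
stage tcp [50.5  0.4 41.8] F [-3.5 -0.8 -1.4] t 24.35 g 0.152
time_s: 25.02
position: [615.7, -179.4, 41.7]
tcp_rot: [-0.679, 0.734, 0.0, -0.0]
ft_force: [-5.1, 1.0, -3.5]
grip_width: 0.15
park tcp [ -40.1 -339.5   41.7] F [-4.7  2.2 -3.5] t 25.02 g 0.15
stage tcp [53.3  0.4 41.7] F [-5.2  0.6 -3.5] t 25.02 g 0.15
[ 0.00528534  1.07324483 -0.11763372]
```

```bash

python3 -m creep '{"grip":[0.9,0.9,0.9,0.9,0.9,0.9,0.9,0.9],"offset":[[0,-0.0005,0],[0,-0.001,0],[0,-0.0015,0],[0,-0.002,0],[0,-0.0025,0],[0,-0.0025,0],[0,-0.0025,0],[0,-0.0025,0]],"delta_rot":[[0,0,0],[0,0,0],[0,0,0],[0,0,0],[0,0,0],[0,0,0],[0,0,0],[0,0,0]]}'
python3 -c "
from h import *
st()"
python3 -m creep '{"grip":[0.9,0.9,0.9,0.9,0.9,0.9,0.9,0.9],"offset":[[0,-0.0005,0],[0,-0.001,0],[0,-0.0015,0],[0,-0.002,0],[0,-0.002,0],[0,-0.002,0],[0,-0.002,0],[0,-0.002,0]],"delta_rot":[[0,0,0],[0,0,0],[0,0,0],[0,0,0],[0,0,0],[0,0,0],[0,0,0],[0,0,0]]}'
python3 -c "
from h import *
st()
from bench import manip;print(manip.state()['ft_torque'])"
```

```text
time_s: 25.68
position: [617.5, -179.5, 41.7]
tcp_rot: [-0.679, 0.734, 0.001, -0.0]
ft_force: [-9.1, -0.9, -0.3]
grip_width: 0.153
park tcp [ -38.4 -340.    41.7] F [-9.   1.5 -0.3] t 25.68 g 0.153
stage tcp [55.2  0.4 41.7] F [-9.  -1.6 -0.3] t 25.68 g 0.153
time_s: 26.35
position: [618.3, -179.4, 41.7]
tcp_rot: [-0.679, 0.734, 0.002, -0.001]
ft_force: [-16.8, 0.5, 6.9]
grip_width: 0.151
park tcp [ -37.6 -340.2   41.7] F [-16.1   4.8   6.9] t 26.35 g 0.151
stage tcp [55.9  0.5 41.7] F [-16.8  -0.8   6.9] t 26.35 g 0.151
[-0.00496317  3.15979002 -0.3626167 ]
```

Firm rise to 16.8 N at about 11 N/mm, which matches the stop. Backing off gently to see whether the catch holds.

```bash

python3 -m creep '{"grip":[0.9,0.9,0.9,0.9,0.9,0.9,0.9,0.9],"offset":[[0,0.0005,0],[0,0.001,0],[0,0.0015,0],[0,0.002,0],[0,0.0025,0],[0,0.003,0],[0,0.003,0],[0,0.003,0]],"delta_rot":[[0,0,0],[0,0,0],[0,0,0],[0,0,0],[0,0,0],[0,0,0],[0,0,0],[0,0,0]]}'
python3 -c "
from h import *
st()"
python3 -m creep '{"grip":[0.9,0.9,0.9,0.9,0.9,0.9,0.9,0.9],"offset":[[0,0.0005,0],[0,0.001,0],[0,0.0015,0],[0,0.002,0],[0,0.002,0],[0,0.002,0],[0,0.002,0],[0,0.002,0]],"delta_rot":[[0,0,0],[0,0,0],[0,0,0],[0,0,0],[0,0,0],[0,0,0],[0,0,0],[0,0,0]]}'
python3 -c "
from h import *
st()
from bench import manip;print(manip.state()['ft_torque'])"
```

```text
time_s: 27.02
position: [617.1, -179.4, 41.7]
tcp_rot: [-0.679, 0.734, 0.0, -0.0]
ft_force: [-4.6, 0.7, -4.0]
grip_width: 0.148
park tcp [ -38.8 -339.9   41.7] F [-4.2  1.8 -4. ] t 27.02 g 0.148
stage tcp [54.7  0.4 41.7] F [-4.6  0.3 -4. ] t 27.02 g 0.148
time_s: 27.68
position: [615.3, -179.3, 41.8]
tcp_rot: [-0.679, 0.734, 0.0, 0.0]
ft_force: [-4.5, 0.6, -3.0]
grip_width: 0.151
park tcp [ -40.4 -339.3   41.8] F [-4.2  1.7 -3. ] t 27.68 g 0.151
stage tcp [53.   0.4 41.8] F [-4.6  0.2 -3. ] t 27.68 g 0.151
[ 0.24926562  0.97947249 -0.02545924]
```

```bash

python3 -m creep '{"grip":[0.9,0.9,0.9,0.9,0.9,0.9,0.9,0.9],"offset":[[0,0.0003,0],[0,0.0006,0],[0,0.001,0],[0,0.0015,0],[0,0.0015,0],[0,0.0015,0],[0,0.0015,0],[0,0.0015,0]],"delta_rot":[[0,0,0],[0,0,0],[0,0,0],[0,0,0],[0,0,0],[0,0,0],[0,0,0],[0,0,0]]}'
python3 -c "
from h import *
st()
from bench import manip;print(manip.state()['ft_torque'])"
```

```text
time_s: 28.35
position: [614.9, -179.4, 42.2]
tcp_rot: [-0.679, 0.734, -0.001, 0.001]
ft_force: [4.1, 0.4, -4.2]
grip_width: 0.152
park tcp [ -40.9 -339.3   42.2] F [ 4.1 -0.7 -4.2] t 28.35 g 0.152
stage tcp [52.5  0.3 42.2] F [ 4.1  0.7 -4.2] t 28.35 g 0.152
[ 0.37727733 -1.1174485  -0.13559391]
```

The force reversed to +4 N and motion stopped at x≈52.5, so the catch holds. I relax, open and lift off.

```bash

python3 -m creep '{"grip":[0.9,0.9,0.9,0.9,0.9,0.8,0.7,0.6],"offset":[[0,-0.0004,0],[0,-0.0008,0],[0,-0.0008,0],[0,-0.0008,0],[0,-0.0008,0],[0,-0.0008,0],[0,-0.0008,0],[0,-0.0008,0]],"delta_rot":[[0,0,0],[0,0,0],[0,0,0],[0,0,0],[0,0,0],[0,0,0],[0,0,0],[0,0,0]]}' 10
python3 -m creep '{"grip":[0.5,0.5,0.5,0.5,0.5,0.5,0.5,0.5],"offset":[[0,0,0],[0,0,0],[0,0,0],[0,0,0],[0,0,-0.005],[0,0,-0.015],[0,0,-0.03],[0,0,-0.05]],"delta_rot":[[0,0,0],[0,0,0],[0,0,0],[0,0,0],[0,0,0],[0,0,0],[0,0,0],[0,0,0]]}'
python3 -m creep '{"grip":[0.5,0.5,0.5,0.5,0.5,0.5,0.5,0.5],"offset":[[0,0.01,-0.03],[0,0.03,-0.06],[0,0.06,-0.09],[0,0.09,-0.1],[0,0.12,-0.1],[0,0.15,-0.1],[0,0.17,-0.1],[0,0.18,-0.1]],"delta_rot":[[0,0,0],[0,0,0],[0,0,0],[0,0,0],[0,0,0],[0,0,0],[0,0,0],[0,0,0]]}'
python3 -c "
from h import *
st()
from bench import manip
s=manip.snapshot('scene');S['scene']=s
i=cv2.resize(s['image'][150:310,170:390],None,fx=3.6,fy=3.6,interpolation=2)
q=Q['stage']
for x in(53.3,):
  for a,b in [([x-42,-38,33],[x-42,38,33]),([x+42,-38,33],[x+42,38,33]),([x-20,-7,65],[x+20,-7,65]),([x-42,-38,33],[x+42,-38,33])]:
    p=cr('scene',proj('scene',pose(q,[a,b]))).round().astype(int);cv2.line(i,p[0].tolist(),p[1].tolist(),(0,0,255),1)
cv2.imwrite('pics/s9.png',i)"
```

```text
time_s: 29.02
position: [614.2, -179.3, 41.7]
tcp_rot: [-0.679, 0.734, 0.0, -0.0]
ft_force: [0.6, -0.0, 0.3]
grip_width: 0.321
time_s: 29.68
position: [614.1, -179.1, 92.3]
tcp_rot: [-0.679, 0.734, 0.001, -0.0]
ft_force: [0.8, 0.5, 0.3]
grip_width: 0.496
time_s: 30.35
position: [432.8, -164.9, 192.8]
tcp_rot: [-0.679, 0.734, -0.0, -0.0]
ft_force: [0.3, -0.6, -0.7]
grip_width: 0.501
park tcp [-213.1 -278.4  192.8] F [ 0.1 -0.6 -0.7] t 30.35 g 0.501
stage tcp [-130.1    0.6  192.8] F [ 0.3 -0.5 -0.7] t 30.35 g 0.501
```

View pics/s9.png

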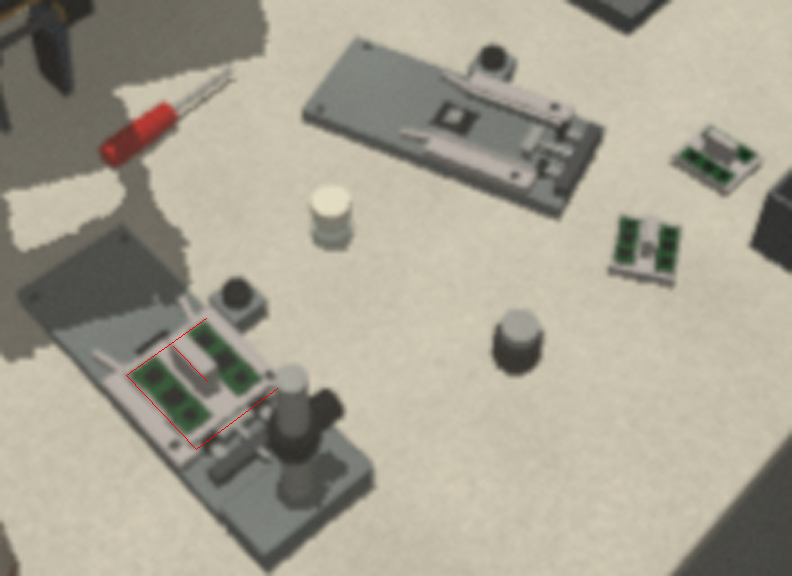

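The carrier sits at about (200,375) on the home overlay (x≈53), so it was not ejected after release. The stage button is up at (237,293), and the jar, driver, loupe and look-alikes haven't moved.

```bash
python3 -c "
from bench import manip
print(manip.close_job())"
```

```text
the job is handed in; nothing more can be done
None
```

The carrier is out of the parking dock and latched in the stage dock, the same way round. I handed the job in at about 30 s of the 64 s allowed.

**Release:** I pressed the parking button to its hard stop, reading 11.6 N. The carrier sprang out, and I gripped its rib, drew it straight out and lifted it level.

**Insertion:** I set the carrier on the stage apron, which read about 10 N on touch-down. I then slid it in with little side force until it met the end stop, reading 16.8 N.

**Checks:**
- **Catch:** I pulled back gently, and at x ≈ 52.5–53 in the stage's frame the force reversed to +4 N, so the catch is holding.
- **After letting go:** the last picture shows the carrier still home, not ejected. The stage button is up, and the jar, screwdriver, loupe and look-alikes are where they were. The solvent bottle, parts tray, spare board and gauge block lie outside that picture, so I did not check them again.

**Discrepancies:**
- **Rib position:** it lay about 2 mm to the left of where the images put it. I corrected this by feel while gripping.
- **Insertion force:** it stayed near 5 N up to the click, below the 10–12 N expected, and I did not clearly feel the catch ramp. I therefore judged the latch by the pull-back test and the picture.

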